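Shim the short foot of a rocking magnetic stirrer

TASK

The magnetic stirrer rocks because its front right foot has lost its rubber and hangs short of the bench. With the fingertips, slide the light grey wedge along the bench, keeping it flat and never lifting it, and push it thin end first under that foot until it is snug and the rocking stops, without shoving the stirrer along the bench. Then prove it: press down firmly with the fingertips on the top of that same corner and finish while still holding it pressed, the stirrer standing level; leave everything else on the bench where it is.

Things in the scene. Friction and masses are not known exactly. Their poses are not given: they have to be found in the camera images.
- stirrer: magnetic stirrer, loose, 1.6 kg: white housing 180 mm deep (x), 150 wide (y), underside 18 and top 54 mm above the bench, round steel plate (top 58.5) towards the back, grey knob (top 69) front left. Origin: bench level under its centre; +x from its front (robot side) to its back, +y to its left. Rubber feet 18 mm tall at (72, 57), (72, -57), (-72, 57) mm; the one at (-72, -57) is short
- short_foot (a point): centre of the underside of the short front right foot, a bare round steel stud 15 mm across, 18 mm in from the housing's front and right faces. It hangs 8 mm above the bench; the space round it under the housing is 18 mm high. Pressing this corner of the stirrer with more than about 3 N rocks it 0.1 rad down onto the stud; it falls back level when let go
- press_corner (a point): point on the flat white top of the housing right above the short foot, 54 mm above the bench, 18 mm in from the front and right edges, clear of the plate and the knob: the place to press at the end
- wedge: light grey plastic wedge lying loose and flat on the bench, 0.08 kg, 95 mm long (x), 46 mm wide (y). Origin: centre of its underside; +x points to the thin nose. The top is a plain ramp from 2 mm at the nose (x = 47.5) to 14 mm at x = -27.5, then a heel 20 mm long and 22 mm high. Snug and parallel to the stirrer, the foot's centre stands over about x = 18 mm
- wedge_heel (a point): middle of the wedge's flat upright rear face (46 mm wide, 22 mm high), 11 mm above the bench at x = -47.5 mm of the wedge: push here. The wedge slides with under 1 N; once snug the resistance rises steeply to several N, and pushed harder it shoves the stirrer along. Snug, this face is about 47 mm in front of the housing
- petri_dish_0: closed clear petri dish, 60 mm across, 15 mm high, to the right of the wedge; loose bystander, to be left alone. Origin: centre of its underside
- marker_3: black felt marker lying on the bench, 144 mm long, 15 mm thick, right of the stirrer; loose bystander, to be left alone. Origin: centre of its underside
- tape_roll_2: pale roll of lab tape lying flat, 60 mm across, 24 mm high, right of the stirrer; loose bystander, to be left alone. Origin: centre of its underside
- screwdriver: red-handled screwdriver, 165 mm long, 20 mm thick, lying in front of the thermal cycler; loose bystander, to be left alone. Origin: centre of its underside
- cap_white: white ribbed screw cap, 39 mm across, 14 mm high, near the right front corner of the thermal cycler; loose bystander, to be left alone. Origin: centre of its underside
- beaker: clear beaker, 54 mm across, 68 mm high, left of the thermal cycler; loose bystander, to be left alone. Origin: centre of its underside
- notebook: black pocket notebook lying flat, 148x105x12 mm, at the left; loose bystander, to be left alone. Origin: centre of its underside

How it is judged:
On the way:
1. the wedge has been slid under the short foot, about as deep as snug, while the stirrer was not being pressed down (x of short_foot in the frame of wedge between 0.002 and 0.03 m and y of short_foot in the frame of wedge between -0.022 and 0.022 m and contact force between the fingers and stirrer below 1 N and linear speed of wedge below 0.03 m/s and angle between stirrer's own z axis and vertical below 0.015 rad), for 0.2 s.
At the end, for the whole second after the job is handed in: for the last second: fingers press the top within 40 mm of the press point with over 4 N; stirrer tilt under 0.015 rad and within 12 mm of its start; the wedge flat, carrying over 2 N, the foot centre 2 to 30 mm ahead of the wedge centre and within 22 mm of its middle line (x of short_foot in the frame of wedge between 0.002 and 0.03 m and y of short_foot in the frame of wedge between -0.022 and 0.022 m and contact force between the fingers and stirrer above 4 N and horizontal distance between the grasp point and press_corner below 0.04 m and height (world z) of the grasp point above 0.05 m and contact force between wedge and stirrer above 2 N and angle between stirrer's own z axis and vertical below 0.015 rad and height (world z) of wedge below 0.004 m and distance of stirrer from where it was at the start of the episode below 0.012 m); the arm keeps its last pose, push and grip.
It fails at once if the wedge is lifted or tipped instead of slid (height (world z) of wedge above 0.008 m or angle between wedge's own z axis and vertical above 0.15 rad).
It fails at once if the stirrer is lifted or tipped over (height (world z) of stirrer above 0.012 m or angle between stirrer's own z axis and vertical above 0.14 rad).
It fails at once if the stirrer is shoved more than 12 mm along the bench (distance of stirrer from where it was at the start of the episode above 0.012 m).
It fails at once if a bystander is moved more than 30 mm (distance of any of petri_dish_0, marker_3, tape_roll_2, screwdriver, cap_white, beaker, notebook from where it was at the start of the episode above 0.03 m).
It also fails if it takes over 61 s, if anything falls off the work surface, if the arm or the gripper's body presses on something with over 40 N, if the wrist force passes 120 N, or if a joint passes its speed limit or range.

ROBOT

A 6-joint arm with a two-finger parallel gripper is mounted at the origin on a cart in front of the work surface, level with it; the furniture and walls round the work are solid. World frame = base frame: x ahead of the robot, y to its left, z up, the work surface at z = 0. Lengths are in m, angles in rad, forces in N, time in s.
With the tool pointing down it reaches from about 0.3 to 0.75 m from the base axis. Payload 8.5 kg.
Tool frame: the origin (TCP) lies on the centre line of the jaws, within the pads' length; the fingertips stand 11 mm ahead of it and the grasp point (between the pads) lies 8 mm behind it; x points along the fingers, y is the direction in which the jaws open and shut, and the axes are right-handed (so a half turn about x gives the same grasp; the last joint's range is limited). The gripper opens to 85 mm and grips with 20 to 120 N. Pads are 22 mm wide; open, the fingers measure 114 mm over their backs; the gripper's body (76 mm by 85 mm) begins 54 mm behind the grasp point. The pads swing forward as they close: fully open they stand 13 mm farther back than shut.
Start: joints at [1.095, 0.381, 1.297, -0, 1.464, -0.215], TCP at [0.142, 0.531, 0.242] pointing down, gripper open.
Joint ranges: [-3.11, 3.11], [-0.89, 2.33], [0.22, 2.48], [-1.42, 4.56], [0.17, 2.85], [-2.88, 2.88]. Speed limits (rad/s): [2.39, 2.39, 3.14, 3.14, 3.14, 3.14].

INTERFACE

Orientations are given as a unit quaternion [x, y, z, w].
In Python, from rig import sense, snapshot, job_done gives the robot as it stands.
- The arm moves only by the tool carry_out, never from a script. Its argument "plan" is a list of rows, each an object of numbers: "tx", "ty", "tz": the shift along the tool's x, y, z in mm; "wx", "wy", "wz": the turn, a rotation vector about the tool's x, y, z in degrees; "jaw": the opening, from -1 (shut) to 1 (fully open). In form: [{"tx": .., "ty": .., "tz": .., "wx": .., "wy": .., "wz": .., "jaw": ..}, ...]. A call has 1 to 10 rows; each row shifts and turns the pose as measured when the row begins, along the tool's axes as they then stand; what a row does not reach is not made up. A row lasts 1/12 s, in which the tool goes at most 41.7 mm and 7.16 degrees, less where a joint would pass 70% of its speed; a pose out of reach is approached as far as the arm can. A call with a gripper value outside its range is refused whole. The fingers move at their own pace and stop on an object; "newtons" is the grip in N (left out, the last holds). Time passes only in rows, so rows that do not move let the fingers close. It gives the time, the measured TCP pose, the force and the opening at its end, in the units of the state.
- sense(): the state, without advancing time (a new reading comes with each control period).
- snapshot(name): name is "side" or "top"; returns a dict with "pixels" (384x512x3 uint8, blue, green, red), "range_z" (384x512 float32, m along the optical axis (not along the pixel's ray), 0 where there is no reading), "camera_matrix" (3x3 intrinsics, pixels), "R" (3x3) and "t" (3): a world point X has camera coordinates R X + t. Camera axes: x right, y down, z forward; pixel columns grow to the right and rows downward; lengths in m; the calibration is good to about 2 mm. A picture is of the moment at which its call begins.
- job_done(): hands the job in, once; it reports no verdict.
The state is a dict: "time": time; "q": joint angles; "joint_vel": joint speeds; "effort": joint torques, N m; "tool_pos": TCP position; "ee_rot": TCP orientation; "contact_force": force on the tool from outside, world axes, zero at the start; "wrist_torque": the same for the moment, N m; "finger_gap": finger opening in m.
Only numpy, scipy, OpenCV 4.12 (cv2) and the standard library are available. Lean on these libraries where they do the work, as an engineer would, in place of code of your own. Each camera call takes 0.05 s, during which the arm holds its last target. There are 200 camera calls.

## Working session

There is one attempt and no reset: what is moved stays moved. The work goes in short steps, Python scripts to look and compute and a tool call to move; the robot and the scene stay as the last step left them, time stands still between calls to the robot, and variables do not carry over. Pictures are saved under pics/ and viewed, on a budget of 10 in all, crops included, one or two more only if the job needs it, and the job is handed in when it is done.

Besides the shell and the picture viewer there is one more tool, called as name(argument=value, ...) on one line, values as JSON. carry_out: Moves the arm, as the interface text tells. Its arguments: {"type":"object","properties":{"plan":{"type":"array"},"newtons":{"type":"number"}},"required":["plan"]}

```bash
mkdir -p pics; cat > h.py <<'E'
import numpy as np, cv2
from rig import sense, snapshot, job_done
from scipy.spatial.transform import Rotation as Ro
def pts(s):
    z=s["range_z"];K=s["camera_matrix"];v,u=np.mgrid[:z.shape[0],:z.shape[1]]
    c=np.stack([(u-K[0,2])/K[0,0]*z,(v-K[1,2])/K[1,1]*z,z],-1)
    P=(c-s["t"])@s["R"]; P[z==0]=np.nan; return P
def plane(s,u,v,h):
    K=s["camera_matrix"];R=s["R"];C=-R.T@s["t"]
    d=R.T@np.linalg.solve(K,[u,v,1]);return C+d*(h-C[2])/d[2]
def st():
    s=sense();print({k:np.round(s[k],3).tolist() for k in("time","q","tool_pos","ee_rot","contact_force","finger_gap")})
    print(np.round(Ro.from_quat(s["ee_rot"]).as_matrix(),3).tolist())
E
python3 - <<'E'
from h import *
st()
for n in("top","side"):
    s=snapshot(n);cv2.imwrite(f"pics/{n}0.png",s["pixels"]);np.savez(f"{n}0.npz",**s)
    print(n,-s["R"].T@s["t"],s["R"].round(2).tolist())
E
```

```text
{'time': 0.0, 'q': [1.095, 0.381, 1.298, 0.0, 1.464, -0.215], 'tool_pos': [0.142, 0.531, 0.242], 'ee_rot': [0.091, 0.701, -0.092, 0.701], 'contact_force': [0.811, -0.231, 0.568], 'finger_gap': 0.085}
[[-0.001, 0.258, 0.966], [-0.001, 0.966, -0.258], [-1.0, -0.001, -0.0]]
top [0.43826435 0.00929833 1.58820098] [[0.02, -1.0, -0.02], [-1.0, -0.02, -0.07], [0.07, 0.02, -1.0]]
side [-0.00702259  0.1776854   1.00282427] [[-0.29, -0.96, -0.0], [-0.81, 0.25, -0.53], [0.5, -0.15, -0.85]]
```

View pics/top0.png

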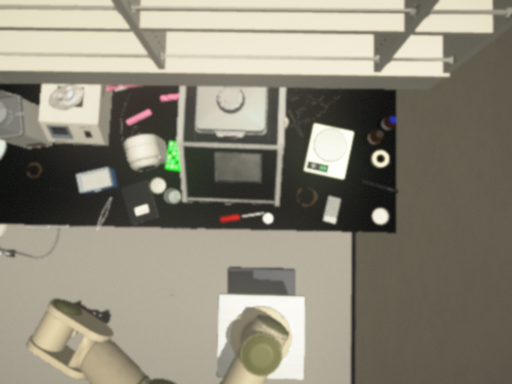

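View pics/side0.png

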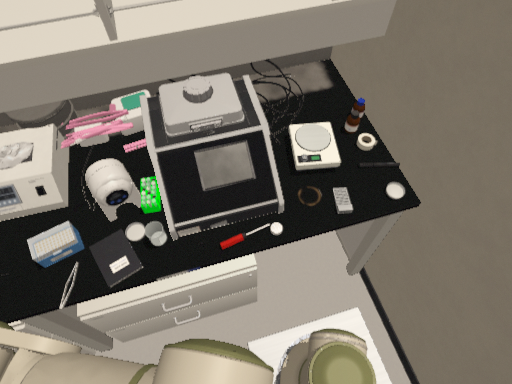

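Top view: the stirrer is at about (330,150), the wedge at (332,209), the petri dish at (380,215), the tape at (380,158) and the marker at (378,186). I'll zoom in and measure.

```bash
python3 - <<'E'
from h import *
T=dict(np.load("top0.npz"));S=dict(np.load("side0.npz"))
a=cv2.resize(T["pixels"][110:235,285:405],None,fx=4,fy=4,interpolation=2)
b=cv2.resize(S["pixels"][110:225,280:415],None,fx=2.9,fy=2.9,interpolation=2)
im=np.zeros((500,800,3),np.uint8);im[:a.shape[0],:400]=a[:500,:400];im[:b.shape[0],410:410+b.shape[1]]=b[:,:390];cv2.imwrite("pics/z0.png",im)
for n,s in(("top",T),("side",S)):
    P=pts(s)
    g=s["pixels"].min(-1); 
    x0,y0,x1,y1=(285,110,396,235) if n=="top" else (280,110,415,225)
    m=np.zeros(g.shape,np.uint8);m[y0:y1,x0:x1]=(g[y0:y1,x0:x1]>110)
    k,l,stt,c=cv2.connectedComponentsWithStats(m)
    for i in range(1,k):
        if stt[i,4]<25: continue
        mm=l==i;p=P[mm];z=np.nanmedian(p[:,2])
        cs=cv2.findContours(mm.astype(np.uint8),0,2)[0][0]
        r=cv2.minAreaRect(cs);q=[plane(s,*w,z)[:2].round(4).tolist() for w in cv2.boxPoints(r)]
        print(n,i,stt[i],c[i].round(1),"med",np.nanmedian(p,0).round(4),"z10/90",np.nanpercentile(p[:,2],[10,90]).round(3),q)
    b=P[y0:y1,x0:x1][g[y0:y1,x0:x1]<40];print("bench z",np.nanmedian(b[:,2]))
E
```

```text
top 1 [285 110   4  19  43] [285.9 120.4] med [ 0.7932 -0.0782  0.0612] z10/90 [-0.002  0.085] [[0.7656, -0.0753], [0.8325, -0.0743], [0.8327, -0.0852], [0.7658, -0.0863]]
top 2 [ 303  123   51   57 2121] [328.7 150.6] med [ 0.6872 -0.2369  0.0559] z10/90 [0.048 0.062] [[0.6093, -0.1411], [0.792, -0.1774], [0.7613, -0.3311], [0.5794, -0.2938]]
top 3 [372 150  17  17 203] [380.  158.1] med [ 0.6666 -0.4331  0.023 ] z10/90 [0.001 0.028] [[0.6966, -0.4023], [0.6977, -0.4615], [0.6378, -0.4614], [0.6367, -0.4024]]
top 4 [323 196  18  28 347] [331.5 209.6] med [ 0.4709 -0.2556  0.0096] z10/90 [0.001 0.022] [[0.4309, -0.2209], [0.5251, -0.2434], [0.5136, -0.2934], [0.4195, -0.2707]]
top 5 [372 208  17  17 227] [379.9 215.8] med [ 0.4524 -0.4345  0.0147] z10/90 [0.007 0.019] [[0.481, -0.4049], [0.4823, -0.4639], [0.4232, -0.4638], [0.4219, -0.405]]
top 6 [285 230  67   5 263] [315.3 232.5] med [ 0.3603 -0.2621 -0.7563] z10/90 [-0.767 -0.001] [[0.3703, -0.13], [0.3784, -0.4931], [0.3565, -0.4932], [0.3483, -0.1304]]
bench z 5.510424522053823e-05
side 2 [ 289  122   52   48 1843] [314.2 144.2
[... 305 characters left out ...]
[358 133  19  16 177] [366.2 140.8] med [ 0.6556 -0.431   0.0219] z10/90 [0.002 0.025] [[0.674, -0.3902], [0.7093, -0.4503], [0.6461, -0.466], [0.6128, -0.407]]
side 5 [386 183  19  16 233] [395.  190.2] med [ 0.4476 -0.4324  0.0137] z10/90 [0.011 0.016] [[0.4813, -0.4175], [0.464, -0.4743], [0.4126, -0.4456], [0.4295, -0.3902]]
side 6 [280 186   4  24  63] [281.3 199.2] med [ 0.4893 -0.0521  0.0724] z10/90 [0.041 0.089] [[0.461, -0.0372], [0.5378, -0.0634], [0.5351, -0.0723], [0.4584, -0.0457]]
side 7 [333 187  20  24 328] [342.1 198.9] med [ 0.4688 -0.2552  0.0086] z10/90 [0.002 0.021] [[0.5167, -0.2387], [0.519, -0.2878], [0.4267, -0.2728], [0.425, -0.2258]]
bench z -0.0017805642658499266
```

View pics/z0.png

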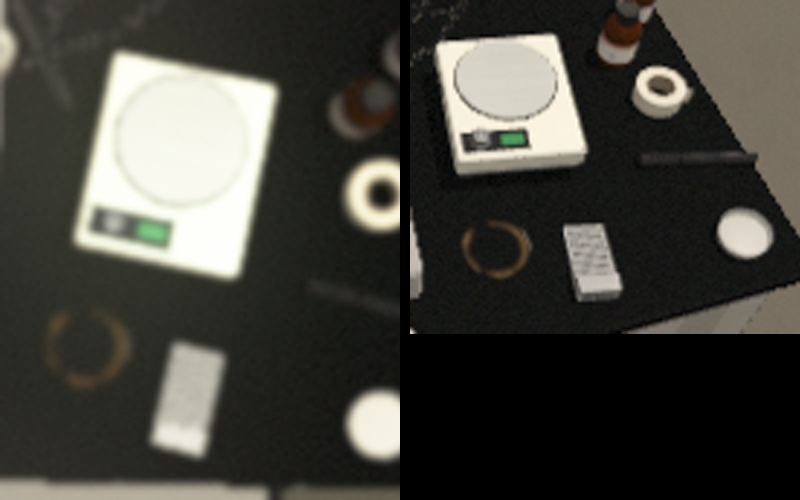

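```bash
cat >> h.py <<'E'
def quad(s,box,z,yaw0,thr=None,name=""):
    "half-level contour in box, cast on plane z, four side lines by direction; offsets in the yaw frame"
    x0,y0,x1,y1=box;g=cv2.resize(s["pixels"][y0:y1,x0:x1].min(-1),None,fx=8,fy=8,interpolation=2)
    thr=thr or (np.percentile(g,5)+np.percentile(g,97))/2
    cs=max(cv2.findContours((g>thr).astype(np.uint8),0,1)[0],key=cv2.contourArea)[:,0]
    u=(cs+.5)/8-.5+[x0,y0]
    W=np.array([plane(s,*w,z)[:2] for w in u]);m=(W.max(0)+W.min(0))/2
    ax=np.array([[np.cos(yaw0),np.sin(yaw0)],[-np.sin(yaw0),np.cos(yaw0)]]);L=(W-m)@ax.T
    lo,hi=np.percentile(L,1,0),np.percentile(L,99,0);c=(lo+hi)/2;h=(hi-lo)/2;out={}
    for k,(i,sg) in dict(front=(0,-1),back=(0,1),right=(1,-1),left=(1,1)).items():
        sel=(abs(L[:,i]-(c+sg*h)[i])<.008)&(abs(L[:,1-i]-c[1-i])<.7*h[1-i])
        p=W[sel];vx,vy,px,py=cv2.fitLine(p.astype(np.float32),2,0,.01,.01).ravel()
        a=np.degrees(np.arctan2(vy,vx))-(90 if i==1-1 else 0);a=(a+90)%180-90
        out[k]=(round(float(a),2),round(float(np.dot([px,py],ax[i])),4))
    print(name,"thr",thr,out)
    return out
E
python3 - <<'E'
from h import *
T=dict(np.load("top0.npz"));S=dict(np.load("side0.npz"))
y=np.radians(-11.4)
print("offsets in frame yaw -11.4")
for z in(.054,.018):
    quad(T,(298,116,360,186),z,y,name=f"T stirrer {z}");quad(S,(284,116,345,176),z,y,name=f"S stirrer {z}")
for z in(.0,.008,.022):
    quad(T,(317,190,347,230),z,y,name=f"T wedge {z}");quad(S,(327,182,358,218),z,y,name=f"S wedge {z}")
E
```

```text
offsets in frame yaw -11.4
T stirrer 0.054 thr 140.0 {'front': (-11.39, 0.6277), 'back': (-11.23, 0.8102), 'right': (-11.21, -0.172), 'left': (-11.31, -0.0196)}
S stirrer 0.054 thr 117.5 {'front': (-11.23, 0.6125), 'back': (-11.19, 0.8052), 'right': (-11.46, -0.17), 'left': (-11.6, -0.0198)}
T stirrer 0.018 thr 140.0 {'front': (-11.39, 0.6324), 'back': (-11.23, 0.8192), 'right': (-11.21, -0.1783), 'left': (-11.31, -0.0223)}
S stirrer 0.018 thr 117.5 {'front': (-11.23, 0.6374), 'back': (-11.19, 0.8374), 'right': (-11.46, -0.183), 'left': (-11.6, -0.0271)}
T wedge 0.0 thr 119.0 {'front': (-13.83, 0.4657), 'back': (-13.29, 0.563), 'right': (-11.32, -0.183), 'left': (-13.15, -0.1352)}
S wedge 0.0 thr 99.5 {'front': (-12.66, 0.4733), 'back': (-13.2, 0.5614), 'right': (-8.91, -0.1845), 'left': (-10.39, -0.1371)}
T wedge 0.008 thr 119.0 {'front': (-13.83, 0.4655), 'back': (-13.29, 0.5623), 'right': (-11.32, -0.1816), 'left': (-13.15, -0.134)}
S wedge 0.008 thr 99.5 {'front': (-12.66, 0.4691), 'back': (-13.2, 0.5566), 'right': (-8.91, -0.1816), 'left': (-10.39, -0.1346)}
T wedge 0.022 thr 119.0 {'front': (-13.83, 0.4652), 'back': (-13.29, 0.5611), 'right': (-11.32, -0.1792), 'left': (-13.15, -0.132)}
S wedge 0.022 thr 99.5 {'front': (-12.66, 0.462), 'back': (-13.2, 0.5482), 'right': (-8.91, -0.1767), 'left': (-10.39, -0.1303)}
```

The stirrer yaw is about -11.35°. The foot is at about (0.603, -0.277). The wedge centre is about 5 mm off the foot's line, with yaw about -13°. I'll move over to it.

carry_out(plan=[{"ty":-30,"tz":22,"jaw":1},{"ty":-30,"tz":22,"jaw":1},{"ty":-30,"tz":22,"jaw":1},{"ty":-30,"tz":22,"jaw":1},{"ty":-30,"tz":22,"jaw":1},{"ty":-30,"tz":22,"jaw":1},{"ty":-30,"tz":22,"jaw":1},{"ty":-30,"tz":22,"jaw":1},{"ty":-30,"tz":22,"jaw":1},{"ty":-30,"tz":22,"jaw":1}], newtons=20)

```text
invalid input at $.plan[0]: expected keys tx, ty, tz, wx, wy, wz, jaw
```

carry_out(plan=[{"ty":-30,"tz":22,"jaw":1},{"ty":-30,"tz":22,"jaw":1},{"ty":-30,"tz":22,"jaw":1},{"ty":-30,"tz":22,"jaw":1},{"ty":-30,"tz":22,"jaw":1},{"ty":-30,"tz":22,"jaw":1},{"ty":-30,"tz":22,"jaw":1},{"ty":-30,"tz":22,"jaw":1},{"ty":-30,"tz":22,"jaw":1},{"jaw":1}])

```text
invalid input at $.plan[0]: expected keys tx, ty, tz, wx, wy, wz, jaw
```

```bash
cat >> h.py <<'E'
def go(u,v,z,a=-11.4):
    "remaining shift in tool axes (mm) and turn (deg) to frame point u,v (frame yaw -11.4), heading a"
    s=sense();M=Ro.from_quat(s["ee_rot"]).as_matrix();r=np.radians(-11.4)
    t=np.array([u*np.cos(r)-v*np.sin(r),u*np.sin(r)+v*np.cos(r),z]);p=np.array(s["tool_pos"])
    h=np.radians(a);G=np.array([[0,-np.sin(h),np.cos(h)],[0,np.cos(h),np.sin(h)],[-1,0,0]])
    print("t",s["time"],"shift",(M.T@(t-p)*1e3).round(1),"turn",np.degrees(Ro.from_matrix(M.T@G).as_rotvec()).round(2),"F",np.round(s["contact_force"],2),"gap",round(s["finger_gap"],4))
    print("now uvz",np.round([p[0]*np.cos(r)+p[1]*np.sin(r),-p[0]*np.sin(r)+p[1]*np.cos(r),p[2]],4))
E
python3 -c "
from h import *
st();go(.49,-.1525,.08)"
```

```text
{'time': 0.1, 'q': [1.095, 0.381, 1.298, -0.0, 1.464, -0.215], 'tool_pos': [0.142, 0.531, 0.242], 'ee_rot': [0.092, 0.701, -0.092, 0.701], 'contact_force': [-0.304, -0.955, -0.75], 'finger_gap': 0.086}
[[-0.001, 0.258, 0.966], [-0.001, 0.966, -0.258], [-1.0, -0.001, -0.0]]
t 0.1 shift [ 162.5 -671.5  498.6] turn [-3.54 -0.02  0.07] F [-0.3  -0.95 -0.75] gap 0.0856
now uvz [0.0339 0.5487 0.2418]
```

carry_out(plan=[{"tx":0,"ty":-30,"tz":22,"wx":0,"wy":0,"wz":0,"jaw":1},{"tx":0,"ty":-30,"tz":22,"wx":0,"wy":0,"wz":0,"jaw":1},{"tx":0,"ty":-30,"tz":22,"wx":0,"wy":0,"wz":0,"jaw":1},{"tx":0,"ty":-30,"tz":22,"wx":0,"wy":0,"wz":0,"jaw":1},{"tx":0,"ty":-30,"tz":22,"wx":0,"wy":0,"wz":0,"jaw":1},{"tx":0,"ty":-30,"tz":22,"wx":0,"wy":0,"wz":0,"jaw":1},{"tx":0,"ty":-30,"tz":22,"wx":0,"wy":0,"wz":0,"jaw":1},{"tx":0,"ty":-30,"tz":22,"wx":0,"wy":0,"wz":0,"jaw":1},{"tx":0,"ty":-30,"tz":22,"wx":0,"wy":0,"wz":0,"jaw":1},{"tx":0,"ty":-30,"tz":22,"wx":0,"wy":0,"wz":0,"jaw":1}], newtons=20)

```text
time: 0.93
tool_pos: [0.2775, 0.1747, 0.2382]
ee_rot: [0.086, 0.703, -0.089, 0.7]
contact_force: [1.3, 0.4, -0.5]
finger_gap: 0.0855
```

carry_out(plan=[{"tx":0,"ty":-30,"tz":22,"wx":0,"wy":0,"wz":0,"jaw":1},{"tx":0,"ty":-30,"tz":22,"wx":0,"wy":0,"wz":0,"jaw":1},{"tx":0,"ty":-30,"tz":22,"wx":0,"wy":0,"wz":0,"jaw":1},{"tx":0,"ty":-30,"tz":22,"wx":0,"wy":0,"wz":0,"jaw":1},{"tx":0,"ty":-30,"tz":22,"wx":0,"wy":0,"wz":0,"jaw":1},{"tx":0,"ty":-30,"tz":22,"wx":0,"wy":0,"wz":0,"jaw":1},{"tx":0,"ty":-30,"tz":22,"wx":0,"wy":0,"wz":0,"jaw":1},{"tx":0,"ty":-30,"tz":22,"wx":0,"wy":0,"wz":0,"jaw":1},{"tx":0,"ty":-30,"tz":22,"wx":0,"wy":0,"wz":0,"jaw":1},{"tx":0,"ty":-30,"tz":22,"wx":-3,"wy":0,"wz":0,"jaw":1}])

```text
time: 1.77
tool_pos: [0.4167, -0.1897, 0.2386]
ee_rot: [0.069, 0.705, -0.072, 0.702]
contact_force: [0.5, -0.3, -0.3]
finger_gap: 0.0853
```

```bash
python3 -c "
from h import *
st();go(.49,-.1525,.08)"
```

```text
{'time': 1.767, 'q': [-0.684, 0.223, 1.542, -0.005, 1.378, -2.054], 'tool_pos': [0.417, -0.19, 0.239], 'ee_rot': [0.069, 0.705, -0.072, 0.702], 'contact_force': [0.503, -0.254, -0.268], 'finger_gap': 0.085}
[[-0.004, 0.199, 0.98], [-0.003, 0.98, -0.199], [-1.0, -0.004, -0.003]]
t 1.7667 shift [158.6 -48.2  44.6] turn [-0.06 -0.18  0.2 ] F [ 0.5  -0.25 -0.27] gap 0.0853
now uvz [ 0.446  -0.1036  0.2386]
```

carry_out(plan=[{"tx":0,"ty":-24,"tz":22,"wx":0,"wy":0,"wz":0,"jaw":1},{"tx":0,"ty":-24,"tz":22,"wx":0,"wy":0,"wz":0,"jaw":1},{"tx":30,"ty":0,"tz":0,"wx":0,"wy":0,"wz":0,"jaw":1},{"tx":40,"ty":0,"tz":0,"wx":0,"wy":0,"wz":0,"jaw":1},{"tx":40,"ty":0,"tz":0,"wx":0,"wy":0,"wz":0,"jaw":1},{"tx":40,"ty":0,"tz":0,"wx":0,"wy":0,"wz":0,"jaw":1},{"tx":0,"ty":0,"tz":0,"wx":0,"wy":0,"wz":0,"jaw":1},{"tx":0,"ty":0,"tz":0,"wx":0,"wy":0,"wz":0,"jaw":1}])

```text
time: 2.43
tool_pos: [0.4536, -0.2594, 0.0824]
ee_rot: [0.07, 0.703, -0.075, 0.703]
contact_force: [-0.4, -0.5, 0.9]
finger_gap: 0.0853
```

```bash
python3 -c "
from h import *
st();go(.49,-.1525,.017)
for n in('top','side'):
    s=snapshot(n);cv2.imwrite(f'pics/{n}1.png',s['pixels'])
a=cv2.imread('pics/top1.png')[110:240,270:400];b=cv2.imread('pics/side1.png')[110:240,270:400]
cv2.imwrite('pics/z1.png',cv2.resize(np.hstack([a,b]),None,fx=3,fy=3,interpolation=2))"
```

```text
{'time': 2.433, 'q': [-0.744, 0.51, 1.606, -0.006, 1.022, -2.105], 'tool_pos': [0.454, -0.259, 0.082], 'ee_rot': [0.07, 0.703, -0.075, 0.703], 'contact_force': [-0.441, -0.49, 0.878], 'finger_gap': 0.085}
[[-0.001, 0.205, 0.979], [-0.006, 0.979, -0.205], [-1.0, -0.006, 0.0]]
t 2.4333 shift [65.3 12.5 -6. ] turn [-0.4   0.02  0.37] F [-0.44 -0.49  0.88] gap 0.0853
now uvz [ 0.4959 -0.1646  0.0824]
```

View pics/z1.png

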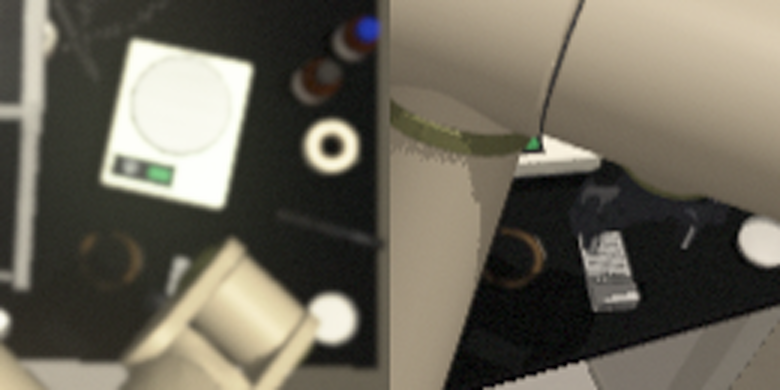

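The wedge is clear between the fingers (side view, about (605,260)). I'll correct the lateral offset, then descend straddling it.

carry_out(plan=[{"tx":0,"ty":12.5,"tz":-6,"wx":0,"wy":0,"wz":0.3,"jaw":1},{"tx":0,"ty":0,"tz":0,"wx":0,"wy":0,"wz":0,"jaw":1},{"tx":25,"ty":0,"tz":0,"wx":0,"wy":0,"wz":0,"jaw":1},{"tx":20,"ty":0,"tz":0,"wx":0,"wy":0,"wz":0,"jaw":1},{"tx":8,"ty":0,"tz":0,"wx":0,"wy":0,"wz":0,"jaw":1},{"tx":0,"ty":0,"tz":0,"wx":0,"wy":0,"wz":0,"jaw":1}])

```text
time: 3.03
tool_pos: [0.4553, -0.2471, 0.0406]
ee_rot: [0.067, 0.696, -0.077, 0.711]
contact_force: [-0.8, 0.5, -0.7]
finger_gap: 0.0855
```

```bash
python3 -c "
from h import *
go(.49,-.1525,.015)"
```

```text
t 3.0333 shift [25.5  0.  -5.7] turn [-0.26  1.26  0.73] F [-0.82  0.51 -0.69] gap 0.0855
now uvz [ 0.4951 -0.1522  0.0406]
```

carry_out(plan=[{"tx":15,"ty":0,"tz":-6,"wx":0,"wy":1.3,"wz":0.7,"jaw":1},{"tx":10,"ty":0,"tz":0,"wx":0,"wy":0,"wz":0,"jaw":1},{"tx":0,"ty":0,"tz":0,"wx":0,"wy":0,"wz":0,"jaw":1},{"tx":0,"ty":0,"tz":0,"wx":0,"wy":0,"wz":0,"jaw":1}])

```text
time: 3.37
tool_pos: [0.4518, -0.2472, 0.0193]
ee_rot: [0.07, 0.701, -0.073, 0.705]
contact_force: [-0.2, 0.8, 0.0]
finger_gap: 0.0851
```

```bash
python3 -c "
from h import *
go(.49,-.1525,.015)"
```

```text
t 3.3667 shift [ 4.3  0.6 -1.8] turn [-0.22  0.35  0.25] F [-0.24  0.77  0.01] gap 0.0851
now uvz [ 0.4918 -0.153   0.0193]
```

carry_out(plan=[{"tx":4,"ty":0.6,"tz":-2,"wx":0,"wy":0.3,"wz":0.2,"jaw":0.6},{"tx":0,"ty":0,"tz":0,"wx":0,"wy":0,"wz":0,"jaw":0.3},{"tx":0,"ty":0,"tz":0,"wx":0,"wy":0,"wz":0,"jaw":0.2},{"tx":0,"ty":0,"tz":0,"wx":0,"wy":0,"wz":0,"jaw":0.1},{"tx":0,"ty":0,"tz":0,"wx":0,"wy":0,"wz":0,"jaw":0.1},{"tx":0,"ty":0,"tz":0,"wx":0,"wy":0,"wz":0,"jaw":0.1},{"tx":0,"ty":0,"tz":0,"wx":0,"wy":0,"wz":0,"jaw":0.1}])

```text
time: 3.95
tool_pos: [0.4512, -0.2471, 0.018]
ee_rot: [0.07, 0.702, -0.073, 0.705]
contact_force: [-0.0, -0.1, -0.2]
finger_gap: 0.0469
```

```bash
python3 -c "
from h import *
go(.49,-.1525,.015)
s=snapshot('side');cv2.imwrite('pics/z2.png',cv2.resize(s['pixels'][150:240,300:420],None,fx=5,fy=5,interpolation=2))"
```

```text
t 3.95 shift [ 3.   0.5 -1.2] turn [-0.2   0.32  0.2 ] F [-0.01 -0.14 -0.2 ] gap 0.0469
now uvz [ 0.4912 -0.153   0.018 ]
```

View pics/z2.png

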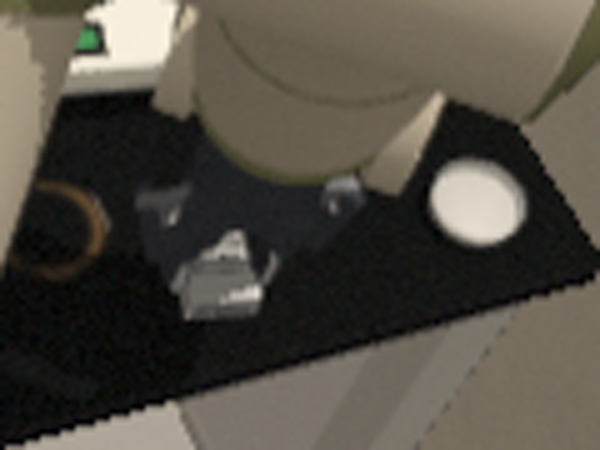

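The heel sits between the fingers at crop (225,290), centred and aligned. I'll open slightly, back straight out, then narrow the jaws behind the heel.

carry_out(plan=[{"tx":0,"ty":0,"tz":0,"wx":0,"wy":0,"wz":0,"jaw":0.4},{"tx":0,"ty":0,"tz":0,"wx":0,"wy":0,"wz":0,"jaw":0.4},{"tx":0,"ty":0,"tz":-15,"wx":0,"wy":0,"wz":0,"jaw":0.4},{"tx":0,"ty":0,"tz":-20,"wx":0,"wy":0,"wz":0,"jaw":0.4},{"tx":0,"ty":0,"tz":-20,"wx":0,"wy":0,"wz":0,"jaw":0.4},{"tx":0,"ty":0,"tz":-10,"wx":0,"wy":0,"wz":0,"jaw":0.4},{"tx":0,"ty":0,"tz":0,"wx":0,"wy":0,"wz":0,"jaw":0.4},{"tx":0,"ty":0,"tz":0,"wx":0,"wy":0,"wz":0,"jaw":0.4}])

```text
time: 4.67
tool_pos: [0.3859, -0.2335, 0.0176]
ee_rot: [0.07, 0.701, -0.073, 0.706]
contact_force: [0.1, -0.7, -0.4]
finger_gap: 0.0599
```

```bash
python3 -c "
from h import *
go(.44,-.1525,.016)"
```

```text
t 4.6667 shift [ 1.7  0.2 15.5] turn [-0.16  0.4   0.23] F [ 0.1  -0.66 -0.45] gap 0.0599
now uvz [ 0.4245 -0.1526  0.0176]
```

carry_out(plan=[{"tx":2,"ty":0,"tz":0,"wx":0,"wy":0.4,"wz":0.2,"jaw":-0.4},{"tx":0,"ty":0,"tz":0,"wx":0,"wy":0,"wz":0,"jaw":-0.4},{"tx":0,"ty":0,"tz":0,"wx":0,"wy":0,"wz":0,"jaw":-0.4},{"tx":0,"ty":0,"tz":0,"wx":0,"wy":0,"wz":0,"jaw":-0.4},{"tx":0,"ty":0,"tz":0,"wx":0,"wy":0,"wz":0,"jaw":-0.4}])

```text
time: 5.08
tool_pos: [0.3887, -0.2348, 0.0154]
ee_rot: [0.07, 0.703, -0.072, 0.704]
contact_force: [-0.7, 0.3, -1.1]
finger_gap: 0.0255
```

```bash
python3 -c "
from h import *
go(.44,-.1525,.016)
s=snapshot('side');cv2.imwrite('pics/z3.png',cv2.resize(s['pixels'][140:240,280:420],None,fx=5,fy=5,interpolation=2));np.savez('s3.npz',**s)
s=snapshot('top');np.savez('t3.npz',**s)"
```

```text
t 5.0833 shift [-0.6  0.8 12.6] turn [-0.11  0.09  0.09] F [-0.65  0.31 -1.07] gap 0.0255
now uvz [ 0.4274 -0.1533  0.0154]
```

View pics/z3.png

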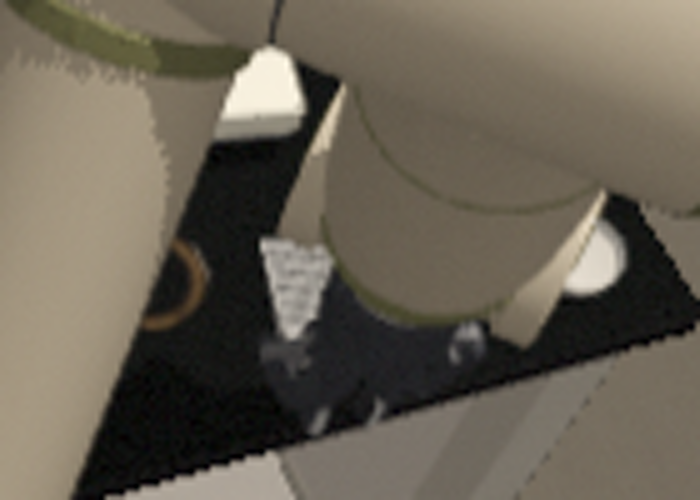

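The wedge lies aligned ahead of the fingers: nose at crop (290,245), fingertips at (320,420) and (378,410). I'll push it most of the way.

carry_out(plan=[{"tx":0,"ty":0.8,"tz":10,"wx":0,"wy":0,"wz":0,"jaw":-0.4},{"tx":0,"ty":0,"tz":10,"wx":0,"wy":0,"wz":0,"jaw":-0.4},{"tx":0,"ty":0,"tz":10,"wx":0,"wy":0,"wz":0,"jaw":-0.4},{"tx":0,"ty":0,"tz":10,"wx":0,"wy":0,"wz":0,"jaw":-0.4},{"tx":0,"ty":0,"tz":10,"wx":0,"wy":0,"wz":0,"jaw":-0.4},{"tx":0,"ty":0,"tz":10,"wx":0,"wy":0,"wz":0,"jaw":-0.4},{"tx":0,"ty":0,"tz":10,"wx":0,"wy":0,"wz":0,"jaw":-0.4},{"tx":0,"ty":0,"tz":5,"wx":0,"wy":0,"wz":0,"jaw":-0.4},{"tx":0,"ty":0,"tz":0,"wx":0,"wy":0,"wz":0,"jaw":-0.4}])

```text
time: 5.93
tool_pos: [0.4669, -0.2491, 0.0152]
ee_rot: [0.07, 0.704, -0.071, 0.703]
contact_force: [-0.5, 0.5, 0.2]
finger_gap: 0.0255
```

```bash
python3 -c "
from h import *
go(.5695,-.1525,.016)"
```

```text
t 5.9333 shift [-0.9 -0.6 62.5] turn [-0.06 -0.04  0.04] F [-0.54  0.51  0.2 ] gap 0.0255
now uvz [ 0.507  -0.1519  0.0152]
```

carry_out(plan=[{"tx":0,"ty":-0.5,"tz":8,"wx":0,"wy":0,"wz":0,"jaw":-0.4},{"tx":0,"ty":0,"tz":8,"wx":0,"wy":0,"wz":0,"jaw":-0.4},{"tx":0,"ty":0,"tz":8,"wx":0,"wy":0,"wz":0,"jaw":-0.4},{"tx":0,"ty":0,"tz":8,"wx":0,"wy":0,"wz":0,"jaw":-0.4},{"tx":0,"ty":0,"tz":5,"wx":0,"wy":0,"wz":0,"jaw":-0.4},{"tx":0,"ty":0,"tz":0,"wx":0,"wy":0,"wz":0,"jaw":-0.4},{"tx":0,"ty":0,"tz":0,"wx":0,"wy":0,"wz":0,"jaw":-0.4}])

```text
time: 6.52
tool_pos: [0.5063, -0.2573, 0.0148]
ee_rot: [0.071, 0.704, -0.071, 0.703]
contact_force: [-1.3, -0.5, 0.7]
finger_gap: 0.0258
```

```bash
python3 -c "
from h import *
go(.5695,-.1525,.016)
for n in('side','top'):
    s=snapshot(n);np.savez(n+'4.npz',**s)
    cv2.imwrite('pics/'+n+'4.png',s['pixels'])
a=cv2.imread('pics/top4.png')[110:240,270:400];b=cv2.imread('pics/side4.png')[110:240,270:400]
cv2.imwrite('pics/z4.png',cv2.resize(np.hstack([a,b]),None,fx=3,fy=3,interpolation=2))"
```

```text
t 6.5167 shift [-1.3 -0.3 22.3] turn [-0.06 -0.12  0.01] F [-1.26 -0.51  0.72] gap 0.0258
now uvz [ 0.5472 -0.1522  0.0148]
```

View pics/z4.png

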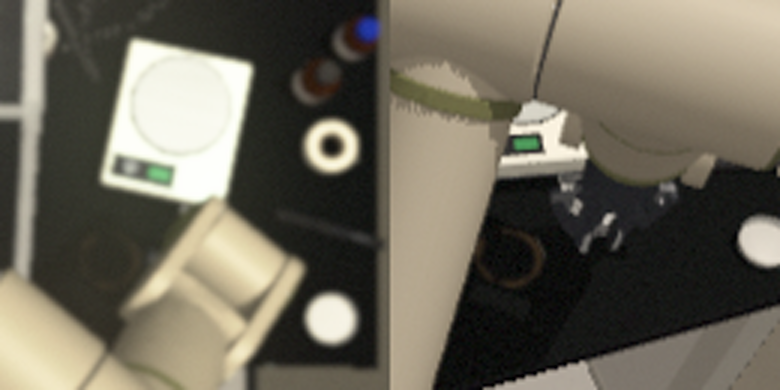

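The wedge nose is at or under the front of the housing and the stirrer looks unmoved. I'll creep the rest while watching the force.

carry_out(plan=[{"tx":0,"ty":0,"tz":4,"wx":0,"wy":0,"wz":0,"jaw":-0.4},{"tx":0,"ty":0,"tz":4,"wx":0,"wy":0,"wz":0,"jaw":-0.4},{"tx":0,"ty":0,"tz":4,"wx":0,"wy":0,"wz":0,"jaw":-0.4},{"tx":0,"ty":0,"tz":3,"wx":0,"wy":0,"wz":0,"jaw":-0.4},{"tx":0,"ty":0,"tz":0,"wx":0,"wy":0,"wz":0,"jaw":-0.4}])

```text
time: 7.03
tool_pos: [0.5215, -0.2605, 0.0149]
ee_rot: [0.071, 0.704, -0.071, 0.703]
contact_force: [-0.4, 0.3, -0.3]
finger_gap: 0.0252
```

carry_out(plan=[{"tx":0,"ty":0,"tz":2,"wx":0,"wy":0,"wz":0,"jaw":-0.4},{"tx":0,"ty":0,"tz":0,"wx":0,"wy":0,"wz":0,"jaw":-0.4}])

```text
time: 7.2
tool_pos: [0.5238, -0.261, 0.0149]
ee_rot: [0.071, 0.704, -0.071, 0.703]
contact_force: [-0.1, 1.5, -0.3]
finger_gap: 0.0257
```

```bash
cat >> h.py <<'E'
def stir():
    s=snapshot("top");y=np.radians(-11.4)
    return quad(s,(298,116,360,186),.054,y,thr=140,name="stirrer")
E
python3 -c "
from h import *
go(.5695,-.1525,.016);stir()"
```

```text
t 7.2 shift [-1.1 -0.2  4.5] turn [-0.11 -0.15 -0.02] F [-0.09  1.46 -0.29] gap 0.0257
now uvz [ 0.565  -0.1523  0.0149]Traceback (most recent call last):
  File "<string>", line 3, in <module>
    go(.5695,-.1525,.016);stir()
                          ~~~~^^
  File "h.py", line 39, in stir
    return quad(s,(298,116,360,186),.054,y,thr=140,name="stirrer")
  File "h.py", line 25, in quad
    p=W[sel];vx,vy,px,py=cv2.fitLine(p.astype(np.float32),2,0,.01,.01).ravel()
                         ~~~~~~~~~~~^^^^^^^^^^^^^^^^^^^^^^^^^^^^^^^^^^
cv2.error: OpenCV(4.12.0) /io/opencv/modules/imgproc/src/linefit.cpp:50: error: (-215:Assertion failed) count > 0 in function 'fitLine2D_wods'
```

carry_out(plan=[{"tx":0,"ty":0,"tz":2,"wx":0,"wy":0,"wz":0,"jaw":-0.4},{"tx":0,"ty":0,"tz":0,"wx":0,"wy":0,"wz":0,"jaw":-0.4}])

```text
time: 7.42
tool_pos: [0.5256, -0.2613, 0.0148]
ee_rot: [0.071, 0.705, -0.071, 0.702]
contact_force: [0.4, -0.3, 0.0]
finger_gap: 0.0252
```

carry_out(plan=[{"tx":0,"ty":0,"tz":1.5,"wx":0,"wy":0,"wz":0,"jaw":-0.4},{"tx":0,"ty":0,"tz":0,"wx":0,"wy":0,"wz":0,"jaw":-0.4}])

```text
time: 7.58
tool_pos: [0.5271, -0.2616, 0.0148]
ee_rot: [0.071, 0.705, -0.071, 0.702]
contact_force: [-0.9, -0.9, -0.0]
finger_gap: 0.0256
```

```bash
python3 -c "
from h import *
go(.5695,-.1525,.016)"
```

```text
t 7.5833 shift [-1.2 -0.3  1.1] turn [-0.11 -0.18 -0.03] F [-0.86 -0.9  -0.05] gap 0.0256
now uvz [ 0.5684 -0.1522  0.0148]
```

carry_out(plan=[{"tx":0,"ty":0,"tz":1.5,"wx":0,"wy":0,"wz":0,"jaw":-0.4},{"tx":0,"ty":0,"tz":0,"wx":0,"wy":0,"wz":0,"jaw":-0.4}])

```text
time: 7.75
tool_pos: [0.5286, -0.2618, 0.0148]
ee_rot: [0.071, 0.705, -0.071, 0.702]
contact_force: [-0.1, -0.2, -0.4]
finger_gap: 0.0254
```

carry_out(plan=[{"tx":0,"ty":0,"tz":1.5,"wx":0,"wy":0,"wz":0,"jaw":-0.4},{"tx":0,"ty":0,"tz":0,"wx":0,"wy":0,"wz":0,"jaw":-0.4}])

```text
time: 7.92
tool_pos: [0.5302, -0.2622, 0.0148]
ee_rot: [0.071, 0.705, -0.071, 0.702]
contact_force: [0.4, 0.5, -0.4]
finger_gap: 0.0258
```

```bash
python3 -c "
from h import *
go(.5695,-.1525,.016)
for n in('side','top'):
    s=snapshot(n);np.savez(n+'5.npz',**s);cv2.imwrite('pics/'+n+'5.png',s['pixels'])
a=cv2.resize(cv2.imread('pics/side5.png')[130:200,300:380],None,fx=7,fy=7,interpolation=2)
cv2.imwrite('pics/z5.png',a)"
```

```text
t 7.9167 shift [-1.2 -0.3 -2. ] turn [-0.12 -0.2  -0.04] F [ 0.36  0.48 -0.35] gap 0.0258
now uvz [ 0.5715 -0.1522  0.0148]
```

View pics/z5.png

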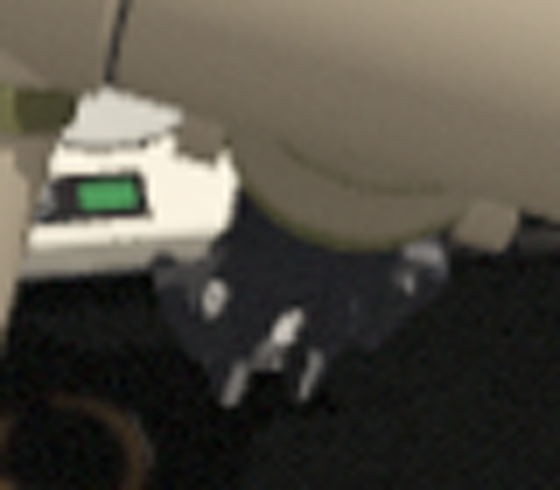

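The fingertips are at (235,380) and (310,375) with the heel just ahead, near (268,360). There is no snug resistance yet, so I keep creeping.

carry_out(plan=[{"tx":0,"ty":0,"tz":1.5,"wx":0,"wy":0,"wz":0,"jaw":-0.4},{"tx":0,"ty":0,"tz":0,"wx":0,"wy":0,"wz":0,"jaw":-0.4}])

```text
time: 8.18
tool_pos: [0.5311, -0.2623, 0.0148]
ee_rot: [0.071, 0.705, -0.07, 0.702]
contact_force: [0.5, -0.6, -0.6]
finger_gap: 0.0257
```

carry_out(plan=[{"tx":0,"ty":0,"tz":1.5,"wx":0,"wy":0,"wz":0,"jaw":-0.4},{"tx":0,"ty":0,"tz":0,"wx":0,"wy":0,"wz":0,"jaw":-0.4}])

```text
time: 8.35
tool_pos: [0.5316, -0.2623, 0.0148]
ee_rot: [0.072, 0.706, -0.07, 0.701]
contact_force: [0.0, 0.3, -0.3]
finger_gap: 0.0254
```

```bash
python3 -c "
from h import *
go(.5695,-.1525,.016)
S=dict(np.load('side5.npz'));P=pts(S);r=np.radians(-11.4)
g=S['pixels'].astype(int);Q=P.reshape(-1,3);u=Q[:,0]*np.cos(r)+Q[:,1]*np.sin(r);v=-Q[:,0]*np.sin(r)+Q[:,1]*np.cos(r)
m=(u>.53)&(u<.625)&(v>-.185)&(v<-.12)&(Q[:,2]>.004)&(Q[:,2]<.04)
U,V=np.meshgrid(np.arange(512),np.arange(384))
for i in np.where(m)[0]: print(U.flat[i],V.flat[i],u[i].round(3),v[i].round(3),Q[i,2].round(3),g.reshape(-1,3)[i].min())
"
```

```text
t 8.35 shift [-1.2 -0.5 -3.4] turn [-0.11 -0.45 -0.08] F [ 0.03  0.31 -0.27] gap 0.0254
now uvz [ 0.5729 -0.152   0.0148]
325 167 0.625 -0.121 0.032 73
330 171 0.622 -0.141 0.011 149
331 171 0.622 -0.145 0.009 144
329 172 0.62 -0.138 0.008 128
330 172 0.616 -0.139 0.013 125
331 172 0.617 -0.143 0.011 135
329 173 0.616 -0.137 0.008 129
330 173 0.612 -0.138 0.013 141
331 173 0.612 -0.142 0.013 109
329 174 0.61 -0.135 0.01 96
330 174 0.607 -0.137 0.014 123
341 175 0.595 -0.171 0.022 148
342 175 0.598 -0.175 0.017 140
340 176 0.591 -0.166 0.021 176
341 176 0.591 -0.17 0.022 172
342 176 0.58 -0.167 0.038 108
339 177 0.587 -0.162 0.022 161
340 177 0.59 -0.167 0.017 180
341 177 0.591 -0.171 0.015 157
342 177 0.575 -0.166 0.04 67
339 178 0.583 -0.161 0.023 158
340 178 0.585 -0.166 0.019 162
341 178 0.581 -0.167 0.024 133
342 178 0.576 -0.167 0.033 55
343 178 0.572 -0.169 0.038 29
337 179 0.583 -0.155 0.019 77
338 179 0.581 -0.158 0.02 100
339 179 0.578 -0.16 0.024 96
340 179 0.581 -0.165 0.019 92
341 179 0.577 -0.166 0.024 50
342 179 0.571 -0.166 0.034 27
337 180 0.579 -0.154 0.018 86
338 18
[... 1487 characters left out ...]
59 -0.166 0.022 30
343 184 0.557 -0.168 0.025 92
344 184 0.559 -0.172 0.022 80
345 184 0.563 -0.178 0.015 39
330 185 0.561 -0.127 0.02 28
331 185 0.561 -0.13 0.019 34
332 185 0.563 -0.134 0.016 78
333 185 0.561 -0.137 0.018 103
334 185 0.556 -0.138 0.025 79
341 185 0.563 -0.165 0.011 25
342 185 0.56 -0.167 0.015 34
343 185 0.558 -0.17 0.018 103
344 185 0.563 -0.176 0.009 52
330 186 0.563 -0.129 0.01 19
331 186 0.563 -0.132 0.01 40
332 186 0.561 -0.135 0.012 88
333 186 0.559 -0.137 0.015 99
334 186 0.558 -0.14 0.016 48
341 186 0.561 -0.166 0.007 25
342 186 0.559 -0.168 0.01 45
343 186 0.558 -0.171 0.011 85
332 187 0.559 -0.135 0.008 81
333 187 0.558 -0.138 0.01 74
330 188 0.558 -0.129 0.005 5
```

Rear face measured at u=0.5785 with the TCP at 0.5715. The last steps fell short of command, so snug is beginning. One more push, reading the force without a relaxing row.

carry_out(plan=[{"tx":0,"ty":0,"tz":2,"wx":0,"wy":0,"wz":0,"jaw":-0.4}])

```text
time: 8.43
tool_pos: [0.5322, -0.2623, 0.0148]
ee_rot: [0.072, 0.708, -0.07, 0.7]
contact_force: [-13.6, 2.3, 8.4]
finger_gap: 0.0254
```

carry_out(plan=[{"tx":0,"ty":0,"tz":3,"wx":0,"wy":0,"wz":0,"jaw":-0.4}])

```text
time: 8.52
tool_pos: [0.5328, -0.2623, 0.0148]
ee_rot: [0.072, 0.71, -0.069, 0.697]
contact_force: [-18.4, 1.3, 13.0]
finger_gap: 0.0255
```

```bash
python3 -c "
from h import *
go(.5735,-.1525,.016)"
```

```text
t 8.5167 shift [-1.2 -0.7 -0.7] turn [-0.07 -1.03 -0.15] F [-18.42   1.25  12.96] gap 0.0255
now uvz [ 0.5741 -0.1518  0.0148]
```

Snug: steep rise to 18 N. I back off at once and check.

carry_out(plan=[{"tx":0,"ty":0,"tz":-5,"wx":0,"wy":-1,"wz":0,"jaw":-0.4},{"tx":0,"ty":0,"tz":-15,"wx":0,"wy":0,"wz":0,"jaw":-0.4},{"tx":0,"ty":0,"tz":-20,"wx":0,"wy":0,"wz":0,"jaw":-0.4},{"tx":0,"ty":0,"tz":-10,"wx":0,"wy":0,"wz":0,"jaw":-0.7},{"tx":-30,"ty":0,"tz":0,"wx":0,"wy":0,"wz":0,"jaw":-1},{"tx":-40,"ty":0,"tz":0,"wx":0,"wy":0,"wz":0,"jaw":-1},{"tx":-40,"ty":0,"tz":-20,"wx":0,"wy":0,"wz":0,"jaw":-1},{"tx":-20,"ty":0,"tz":-20,"wx":0,"wy":0,"wz":0,"jaw":-1},{"tx":0,"ty":0,"tz":0,"wx":0,"wy":0,"wz":0,"jaw":-1}])

```text
time: 9.27
tool_pos: [0.4445, -0.245, 0.1466]
ee_rot: [0.071, 0.702, -0.07, 0.705]
contact_force: [0.7, 0.1, 0.4]
finger_gap: -0.0004
```

```bash
python3 -c "
from h import *
go(.644,-.152,.09)
for n in('side','top'):
    s=snapshot(n);np.savez(n+'6.npz',**s);cv2.imwrite('pics/'+n+'6.png',s['pixels'])
a=cv2.imread('pics/top6.png')[110:240,270:400];b=cv2.imread('pics/side6.png')[110:240,270:400]
cv2.imwrite('pics/z6.png',cv2.resize(np.hstack([a,b]),None,fx=3,fy=3,interpolation=2))
stir()"
```

```text
t 9.2667 shift [ 57.    0.4 159.6] turn [-0.06  0.17 -0.14] F [0.69 0.1  0.45] gap -0.0004
now uvz [ 0.4842 -0.1523  0.1466]
stirrer thr 140 {'front': (-7.59, 0.5983), 'back': (-11.28, 0.8105), 'right': (-11.36, -0.1719), 'left': (-10.87, -0.0197)}
```

View pics/z6.png

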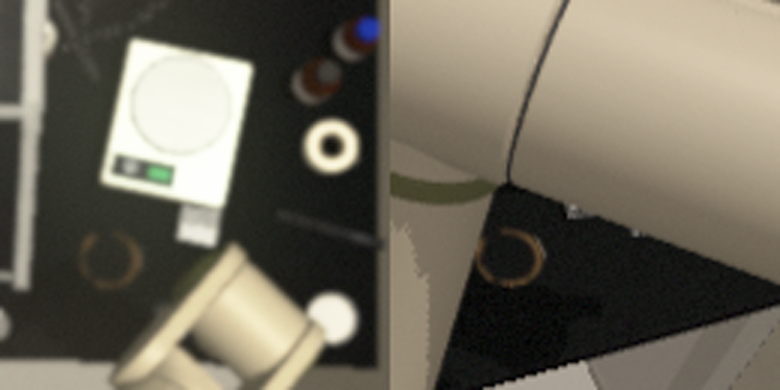

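The stirrer is unmoved (back edge 0.8105 against 0.8102). The wedge heel sticks out straight at (197,225). I'll measure its depth, then move above the corner.

```bash
python3 -c "
from h import *
T=dict(np.load('top6.npz'))
g=T['pixels'].min(-1);r=np.radians(-11.4)
f=lambda c,w,z:(lambda p:(round(p[0]*np.cos(r)+p[1]*np.sin(r),4),round(-p[0]*np.sin(r)+p[1]*np.cos(r),4)))(plane(T,c,w,z))
for c in(332,335,337): print(c,[(int(g[w,c]),f(c,w,.022)) for w in range(186,196)])
print([(int(g[184,c]),f(c,184,.014)) for c in range(325,348)])
"
```

```text
332 [(220, (np.float64(0.5987), np.float64(-0.1396))), (221, (np.float64(0.595), np.float64(-0.1404))), (215, (np.float64(0.5914), np.float64(-0.1412))), (180, (np.float64(0.5878), np.float64(-0.1419))), (121, (np.float64(0.5841), np.float64(-0.1427))), (65, (np.float64(0.5805), np.float64(-0.1435))), (42, (np.float64(0.5769), np.float64(-0.1442))), (37, (np.float64(0.5732), np.float64(-0.145))), (34, (np.float64(0.5696), np.float64(-0.1458))), (36, (np.float64(0.566), np.float64(-0.1465)))]
335 [(220, (np.float64(0.6011), np.float64(-0.1505))), (224, (np.float64(0.5974), np.float64(-0.1512))), (223, (np.float64(0.5938), np.float64(-0.152))), (213, (np.float64(0.5902), np.float64(-0.1528))), (172, (np.float64(0.5865), np.float64(-0.1535))), (112, (np.float64(0.5829), np.float64(-0.1543))), (54, (np.float64(0.5793), np.float64(-0.1551))), (37, (np.float64(0.5756), np.float64(-0.1558))), (37, (np.float64(0.572), np.float64(-0.1566))), (35, (np.float64(0.5684), np.float64(-0.1573)))]
337 [(218, (np.float64(0.6027), np.float64(-0.1577))), (223, (np.float64(0.5991), np.float64(-0.1584))),
[... 829 characters left out ...]
429))), (185, (np.float64(0.6085), np.float64(-0.1466))), (186, (np.float64(0.6093), np.float64(-0.1502))), (185, (np.float64(0.6101), np.float64(-0.1538))), (182, (np.float64(0.6109), np.float64(-0.1574))), (175, (np.float64(0.6117), np.float64(-0.1611))), (172, (np.float64(0.6125), np.float64(-0.1647))), (174, (np.float64(0.6133), np.float64(-0.1683))), (165, (np.float64(0.6141), np.float64(-0.1719))), (137, (np.float64(0.615), np.float64(-0.1756))), (88, (np.float64(0.6158), np.float64(-0.1792))), (49, (np.float64(0.6166), np.float64(-0.1828))), (37, (np.float64(0.6174), np.float64(-0.1864))), (34, (np.float64(0.6182), np.float64(-0.1901))), (33, (np.float64(0.619), np.float64(-0.1937)))]
```

carry_out(plan=[{"tx":0,"ty":0,"tz":30,"wx":0,"wy":0,"wz":0,"jaw":-1},{"tx":0,"ty":0,"tz":35,"wx":0,"wy":0,"wz":0,"jaw":-1},{"tx":0,"ty":0,"tz":35,"wx":0,"wy":0,"wz":0,"jaw":-1},{"tx":0,"ty":0,"tz":30,"wx":0,"wy":0,"wz":0,"jaw":-1},{"tx":0,"ty":0,"tz":15,"wx":0,"wy":0,"wz":0,"jaw":-1},{"tx":0,"ty":0,"tz":0,"wx":0,"wy":0,"wz":0,"jaw":-1}])

```text
time: 9.92
tool_pos: [0.5944, -0.2724, 0.1284]
ee_rot: [0.076, 0.709, -0.065, 0.698]
contact_force: [0.6, 0.6, -0.3]
finger_gap: -0.0003
```

```bash
python3 -c "
from h import *
go(.644,-.152,.08)"
```

```text
t 9.9167 shift [48.3 -3.1  8.3] turn [-0.09 -0.91 -0.78] F [ 0.65  0.59 -0.32] gap -0.0003
now uvz [ 0.6365 -0.1496  0.1284]
```

Rear face at u≈0.583 with its middle at v≈-0.153, so the foot is at wedge x≈16 mm and y≈0. Now the press.

carry_out(plan=[{"tx":10,"ty":-3,"tz":8,"wx":0,"wy":-0.9,"wz":-0.8,"jaw":-1},{"tx":20,"ty":0,"tz":0,"wx":0,"wy":0,"wz":0,"jaw":-1},{"tx":15,"ty":0,"tz":0,"wx":0,"wy":0,"wz":0,"jaw":-1},{"tx":0,"ty":0,"tz":0,"wx":0,"wy":0,"wz":0,"jaw":-1},{"tx":0,"ty":0,"tz":0,"wx":0,"wy":0,"wz":0,"jaw":-1}])

```text
time: 10.33
tool_pos: [0.6006, -0.2748, 0.0724]
ee_rot: [0.072, 0.707, -0.068, 0.7]
contact_force: [0.4, -0.2, 0.7]
finger_gap: 0.0
```

```bash
python3 -c "
from h import *
go(.645,-.1525,.066)"
```

```text
t 10.3333 shift [ 6.4 -1.9  2. ] turn [ 0.02 -0.6  -0.23] F [ 0.43 -0.17  0.66] gap 0.0
now uvz [ 0.6431 -0.1507  0.0724]
```

carry_out(plan=[{"tx":4,"ty":-2,"tz":2,"wx":0,"wy":-0.6,"wz":0,"jaw":-1},{"tx":1.5,"ty":0,"tz":0,"wx":0,"wy":0,"wz":0,"jaw":-1},{"tx":1,"ty":0,"tz":0,"wx":0,"wy":0,"wz":0,"jaw":-1}])

```text
time: 10.58
tool_pos: [0.6019, -0.2773, 0.0659]
ee_rot: [0.072, 0.703, -0.069, 0.704]
contact_force: [0.0, -0.1, -0.6]
finger_gap: -0.0001
```

carry_out(plan=[{"tx":1,"ty":0,"tz":0,"wx":0,"wy":0,"wz":0,"jaw":-1}])

```text
time: 10.67
tool_pos: [0.602, -0.2775, 0.0654]
ee_rot: [0.071, 0.703, -0.069, 0.704]
contact_force: [0.2, -0.1, 0.5]
finger_gap: -0.0002
```

carry_out(plan=[{"tx":1,"ty":0,"tz":0,"wx":0,"wy":0,"wz":0,"jaw":-1}])

```text
time: 10.75
tool_pos: [0.6021, -0.2777, 0.0651]
ee_rot: [0.071, 0.703, -0.069, 0.705]
contact_force: [-3.0, 2.0, 5.8]
finger_gap: -0.0002
```

Contact. Press more firmly and hold.

carry_out(plan=[{"tx":2,"ty":0,"tz":0,"wx":0,"wy":0,"wz":0,"jaw":-1}])

```text
time: 10.83
tool_pos: [0.6021, -0.2777, 0.0649]
ee_rot: [0.071, 0.702, -0.069, 0.705]
contact_force: [-6.9, 3.8, 18.9]
finger_gap: -0.0
```

```bash
python3 -c "
from h import *
for i in range(4):
    s=snapshot('top' if i%2 else 'side');np.savez(f'p{i}.npz',**s);go(.646,-.1525,.065)
cv2.imwrite('pics/z7.png',cv2.resize(s['pixels'][110:240,270:400],None,fx=4,fy=4,interpolation=2))
P=pts(dict(np.load('p0.npz')))
quad(s,(298,116,360,186),.054,np.radians(-11.4),thr=140)
" 2>&1 | tail -12
```

```text
t 10.8833 shift [-0.   0.7  0.9] turn [ 0.    0.2  -0.16] F [-4.34  1.95 11.28] gap -0.0
now uvz [ 0.6451 -0.1532  0.065 ]
t 10.9333 shift [0.  0.7 0.9] turn [ 0.    0.2  -0.15] F [-5.18  1.9  10.85] gap -0.0002
now uvz [ 0.6451 -0.1532  0.065 ]
t 10.9833 shift [0.  0.7 0.9] turn [ 0.    0.2  -0.15] F [-4.27  1.85 10.5 ] gap 0.0003
now uvz [ 0.6451 -0.1532  0.065 ]
t 11.0333 shift [0.  0.7 0.9] turn [ 0.    0.2  -0.15] F [-4.96  2.39 10.68] gap -0.0004
now uvz [ 0.6451 -0.1532  0.065 ]
 thr 140 {'front': (-5.17, 0.5984), 'back': (-11.9, 0.8102), 'right': (-2.89, -0.219), 'left': (-10.23, -0.0199)}
```

View pics/z7.png

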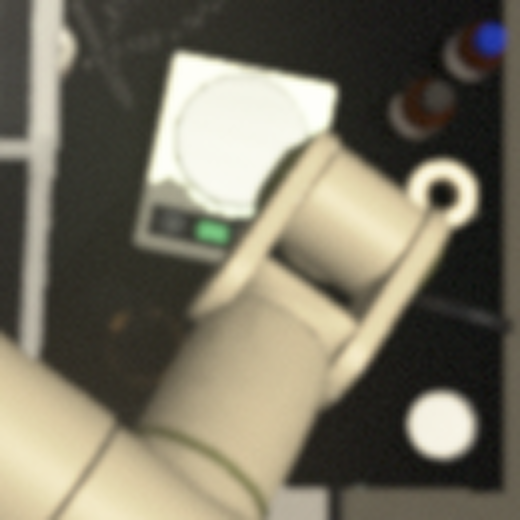

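It holds at a steady 10.7 N down with the tip at 54 mm, so no rocking, and the stirrer is unmoved. Handing in.

```bash
python3 -c "
from h import *
job_done();go(.646,-.1525,.065)"
```

```text
the job is handed in; nothing more can be done
the job is handed in; nothing more can be done
```

The wedge is snug under the short foot and the corner is being held pressed. I handed the job in at about 11 s of the 61 s allowed; no verdict was given.

- **Sliding the wedge:** I centred and squared it with the open jaws, then pushed its heel along the bench with two fingertips, thin end first. I stopped when the resistance rose steeply. That peaked at about 18 N along the bench for one step, more than the "several N" expected, so I backed off at once.
- **After the push:** The stirrer had not measurably moved (back edge at 0.8105 m against 0.8102 m before, right edge unchanged). The foot was about 16 mm ahead of the wedge centre and within about 1 mm of its middle line.
- **The press:** The fingertips held about 10.7 N down, with roughly 5 N sideways, about 1 mm from the press point. They stayed at 54 mm height, so the corner did not rock. The back and left edges still read within 0.5 mm of the start.
- **Not confirmed:** With the arm in view, the front edge fit failed after the push, and the front and right fits failed during the press. I ignored those readings. I did not measure the wedge's load or the stirrer's tilt directly. That it stands level is inferred from the steady fingertip height.
- **Bystanders:** I saw no bystander disturbed in the cropped views, but I did not measure their positions afterwards. The beaker, notebook, cap and screwdriver were not checked.

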